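# Ready the capsule coffee machine for descaling

## Robot

A 6-joint arm with a two-finger parallel gripper is mounted at the origin on the work surface. World frame = base frame: x ahead of the robot, y to its left, z up, the work surface at z = 0. Lengths are in m, angles in rad, forces in N, time in s.
With the tool pointing down it reaches from about 0.3 to 0.85 m from the base axis. Payload 4.2 kg.
Tool frame: the origin (TCP) lies on the centre line of the jaws, within the pads' length; the fingertips stand 11 mm ahead of it and the grasp point (between the pads) lies 8 mm behind it; z points along the fingers, y is the line along which they close (so a half turn about z gives the same grasp; the last joint's range is limited). The gripper opens to 91 mm and grips with 3 to 60 N. Pads are 32 mm wide; open, the fingers measure 118 mm over their backs; the gripper's body (76 mm by 178 mm) begins 60 mm behind the grasp point.
Start: joints at [1.329, 0.32, 1.565, -0, 1.257, -0.02], TCP at [0.126, 0.561, 0.225] pointing down, gripper open.
Joint ranges: [-3.11, 3.11], [-0.84, 2.01], [0.21, 2.61], [-1.34, 4.49], [0.05, 2.63], [-2.56, 2.56]. Speed limits (rad/s): [2.57, 2.57, 3.14, 3.14, 3.14, 3.14].

## Interface

Orientations are given as a unit quaternion [w, x, y, z].
In Python, from station import arm, imaging gives the robot as it stands.
- The arm moves only by the tool step_arm, never from a script. Its argument "steps" is a list of rows, each an object with "jaw": the closure, from 0 (fully open) to 1 (shut); "travel": the shift along the tool's x, y, z in m, a list of three; "turn": the turn, a rotation vector about the tool's x, y, z in degrees, a list of three. In form: [{"jaw": jaw, "travel": [x, y, z], "turn": [rx, ry, rz]}, ...]. A call has 1 to 5 rows; each row shifts and turns the commanded pose from where the row before left it, along the tool's axes as they then stand; what a row does not reach is not made up. A row lasts 1/12 s, in which the tool goes at most 41.7 mm and 7.16 degrees, less where a joint would pass 70% of its speed; a pose out of reach is approached as far as the arm can. A call is refused whole if a number of a shift passes 0.0417 or a number of a turn 7.16, either way. A call with a gripper value outside its range is refused whole. The fingers move at their own pace and stop on an object; "force" is the grip in N (left out, the last holds). Time passes only in rows, so rows that do not move let the fingers close. It gives the time, the measured TCP pose, the force, the opening and the grip force at its end, in the units of the state.
- arm.get_state(): the state, without advancing time (a new reading comes with each control period).
- imaging.capture(name): name is "side" or "top"; returns the picture (400x640x3 uint8, red, green, blue); there is no depth.
- imaging.get_calibration(name): a dict with "K" (3x3 intrinsics, pixels), "dist" ([k1, k2, p1, p2, k3] as OpenCV has them; the pictures are not rectified), "rvec" (rotation vector, rad) and "tvec" (3), from world to camera coordinates, as OpenCV has them. Camera axes: x right, y down, z forward; pixel columns grow to the right and rows downward; lengths in m; the calibration is good to about 2 mm. A picture is of the moment at which its call begins. get_calibration takes no time and is no camera call.
- arm.sign_off(): hands the job in; it is judged then, once.
The state is a dict: "t": time; "q": joint angles; "qvel": joint speeds; "tau": joint torques, N m; "tcp_pos": TCP position; "tool_rot": TCP orientation; "ft_force": force on the tool from outside, world axes, zero at the start; "wrist_torque": the same for the moment, N m; "opening": finger opening in m; "grasp_force": force on a finger pad.
Only numpy, scipy, OpenCV 4.12 (cv2) and the standard library are available. Lean on these libraries where they do the work, as an engineer would, in place of code of your own. Each camera call takes 0.05 s, during which the arm holds its last target. There are 200 camera calls.

## Task

Get the coffee machine ready for descaling: first slide its loose drip tray, pull tab outwards, into the bay in the machine's foot until it is fully home with its front flush with the foot. Then open the descaler bottle where it stands on the counter: push its safety cap down, keep it pressed while turning it anticlockwise (seen from above) until it comes free, and lift it straight up until it is about 6 cm clear of the bottle's mouth, never lifting or tipping the bottle. Finish while still holding the cap level and still in the gripper above the open bottle, with the tray still home and the crockery and other things on the counter left where they were.

Things in the scene. Friction and masses are not known exactly. Their poses are not given: they have to be found in the camera images.
- machine: Capsule coffee machine, fixed: black, grey foot, steel brew head; 300 deep (x) x 140 wide (y) x 240 mm high. Origin: middle of the foot's front edge, at counter height; the machine extends from there to its own +x, its front faces -x. The column stands over x = 80 mm and back; the brew head overhangs to x = 45 mm, underside 171 mm up, its spout reaches down to 145 mm at x = 63 mm
- bay_mouth (a point): Middle of the front opening of the drip tray's bay in the foot, at counter height (at the machine's origin, same axes). The bay is 107 mm wide between two 34 mm high runners whose front 12 mm flare outwards, 130 mm deep along +x to a back wall, roofed (34 mm headroom) from 80 mm in. It has no floor: the tray slides on the counter
- tray_home (a point): Where the tray's origin lies when the tray is fully home against the back wall: machine x = 65 mm, y = 0, counter height; the tray then has the machine's yaw and its front is flush with the runners' front ends
- tray: Drip tray, loose: flat black slab with a steel grate, 130 long (x) x 104 wide (y) x 30 mm high, about 0.28 kg, the last 16 mm at its +x end 5 mm narrower on each side. Origin: centre of the slab's underside. The +x end enters first; at the -x end a grey upright pull tab sticks out: 14 mm thick (y), from x = -101 to -65 mm, 34 mm high from the counter
- tray_tab (a point): Point on the tray's pull tab for gripping across its 14 mm thickness (along the tray's y): tray frame x = -84 mm, y = 0, 22 mm above the counter
- bottle: Descaler bottle, white plastic with paper label, loose and upright on the counter: body 62 (x) x 92 (y) x 132 mm high, then shoulder and 31 mm neck; about 0.6 kg (varies). Origin: centre of its underside. Only friction on the counter keeps it from turning: the push on the cap adds to that; twisting without pressing turns the whole bottle
- mouth (a point): Centre of the bottle's mouth, 178 mm above the bottle's origin. The closed cap reaches 23 mm down over the neck, so its underside must rise 23 mm to pass the mouth
- cap: Round grey ribbed push-and-turn cap, 40 mm high, 0.04 kg: skirt 51 mm wide, 13 mm high; on it a grip part 41 mm wide from 14.5 to 40 mm above the underside; the step between them is a 5 mm ledge that finger tips can push on. Origin: centre of the skirt's underside, 155 mm above the bottle's underside when closed. Cap and bottle yaws agree when closed
- cap_grip (a point): On the cap's axis, 30 mm above its underside, amid the grip part. Sprung bayonet: the cap sinks from about 6 N, must go down more than 2.5 mm (11 N; 3.5 to 4.5 mm, 13 to 15 N is right), bottoms at 5 mm (16 N). Held down it turns anticlockwise seen from above (+yaw); from 35 to 88 degrees (aim at 60) it is free to lift straight off; stop at 89. Less turned it stays locked
- mug: bystander: brown mug, 80 mm wide, 95 mm high; origin underside centre
- tumbler: bystander: green glass tumbler, 68 mm wide, 120 mm high; origin underside centre
- bowl: bystander: white bowl, 124 mm wide, 55 mm high; origin underside centre
- plate: bystander: white plate, 170 mm wide, 18 mm high; origin underside centre
- teaspoon: bystander: steel spoon lying flat, 150 mm long along its x; origin under its middle
- soap: bystander: clear dish-soap bottle, round, 60 mm wide, 175 mm high; origin underside centre
- jar: bystander: brown glass jar with steel lid, 66 mm wide, 85 mm high; origin underside centre
Not all that is in view belongs to the job. Of the things shaped like the cap, the grey one is meant. There is more than one size of the tray; the job needs the larger.

How it is judged:
By the outcome, as a careful person would: the job done as asked, in the order asked, and still so for the second after the job is handed in, while the arm keeps its last pose, push and grip.
It also fails if it takes over 61 s, if anything falls off the work surface, if the arm or the gripper's body presses on something with over 40 N, if the wrist force passes 120 N, or if a joint passes its speed limit or range.

## Working session

There is one attempt and no reset: what is moved stays moved. The work goes in short steps, Python scripts to look and compute and a tool call to move; the robot and the scene stay as the last step left them, time stands still between calls to the robot, and variables do not carry over. Pictures are saved under pics/ and viewed, at most 10 in all, crops included, and the job is handed in when it is done.

Besides the shell and the picture viewer there is one more tool, called after "Call:" by a JSON object that holds its "method" and its "body". step_arm: Moves the arm, as the interface text tells. Its arguments: {"type":"object","properties":{"steps":{"type":"array"},"force":{"type":"number"}},"required":["steps"]}

```bash
mkdir -p pics
python3 - <<'E'
from station import arm, imaging
import cv2
for n in("top","side"):
    im=imaging.capture(n); cv2.imwrite(f"pics/{n}0.png",cv2.cvtColor(im,cv2.COLOR_RGB2BGR))
    c=imaging.get_calibration(n); print(n,c)
s=arm.get_state(); print(s)
E
```

```text
top {'K': array([[460.07042427,   0.        , 320.01755293],
       [  0.        , 460.07042427, 204.38837679],
       [  0.        ,   0.        ,   1.        ]]), 'dist': array([-0.01694717,  0.        ,  0.        ,  0.        ,  0.        ]), 'rvec': array([ 2.19660509, -2.18256808,  0.06754936]), 'tvec': array([0.00673176, 0.54265916, 1.47659632])}
side {'K': array([[373.19482836,   0.        , 323.2242915 ],
       [  0.        , 373.19482836, 201.57113178],
       [  0.        ,   0.        ,   1.        ]]), 'dist': array([-0.0355874,  0.       ,  0.       ,  0.       ,  0.       ]), 'rvec': array([ 2.12026882, -0.52514784,  0.29998441]), 'tvec': array([-0.47975066,  0.244825  ,  1.01937707])}
{'t': 0.1, 'q': array([ 1.32904539e+00,  3.20207070e-01,  1.56557399e+00, -2.95005390e-07,
        1.25739195e+00, -2.00167640e-02]), 'qvel': array([-0.00105342, -0.00198139, -0.00383686, -0.00141948,  0.00043153,
        0.00120002]), 'tau': array([ 1.46013386e-03, -4.13327229e+01, -2.32507128e+01,  7.28419446e-02,
        4.21545119e-02, -6.26168412e-05]), 'tcp_pos': array([0.12635736, 0.56048932, 0.22420976]), 'tool_rot': array([-1.02987447e-04,  1.10640025e-01,  9.93860232e-01, -7.83437985e-04]), 'ft_force': array([-0.42871869,  0.05904313, -0.47161729]), 'wrist_torque': array([-0.00267347,  0.00463369, -0.00031073]), 'grasp_force': 0.0, 'opening': 0.09159982136407689}
```

View pics/top0.png

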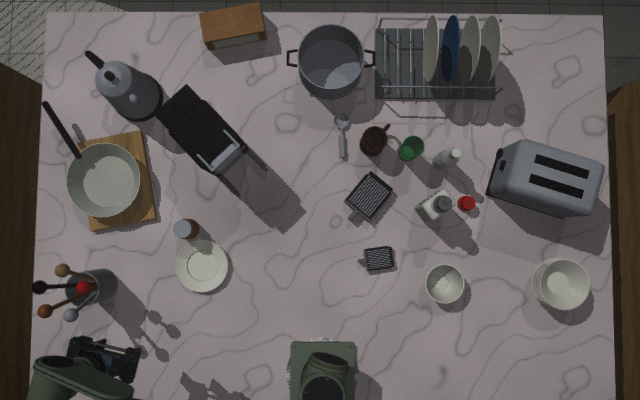

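View pics/side0.png

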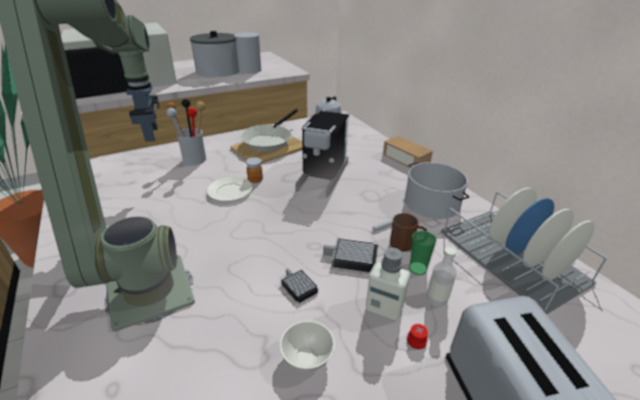

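The top view shows the machine at about (205,130) with its front facing down-right near (228,160). There are two trays, at (369,195) and (378,258), and (369,195) is the larger, with its tab at (352,214). There are two caps: the grey one on the bottle at (444,204) and a red one on the counter at (467,203). I'll enlarge these to confirm.

```bash
cat > h.py <<'E'
import numpy as np, cv2
from scipy.spatial.transform import Rotation as R
from station import arm, imaging
def cam(n):
    c=imaging.get_calibration(n); return c,cv2.Rodrigues(c['rvec'])[0]
def ray(n,uv):
    c,Rm=cam(n); p=cv2.undistortPoints(np.array(uv,float).reshape(-1,1,2),c['K'],c['dist']).reshape(-1,2)
    d=np.c_[p,np.ones(len(p))]@Rm; return -Rm.T@c['tvec'].ravel(),d
def onz(n,uv,z):
    o,d=ray(n,uv); return o+d*((z-o[2])/d[:,2])[:,None]
def proj(n,P):
    c,_=cam(n); return cv2.projectPoints(np.array(P,float).reshape(-1,1,3),c['rvec'],c['tvec'],c['K'],c['dist'])[0].reshape(-1,2)
def shot(n,f=None):
    im=cv2.cvtColor(imaging.capture(n),cv2.COLOR_RGB2BGR)
    if f: cv2.imwrite(f,im)
    return im
def st():
    s=arm.get_state(); r=R.from_quat(np.roll(s['tool_rot'],-1)); return s,s['tcp_pos'],r
E
python3 - <<'E'
import cv2,numpy as np
t=cv2.imread('pics/top0.png');s=cv2.imread('pics/side0.png')
g=lambda im,x,y,w,h,k:cv2.convertScaleAbs(cv2.resize(im[y:y+h,x:x+w],None,fx=k,fy=k,interpolation=cv2.INTER_CUBIC),alpha=1.5)
a=np.hstack([g(t,150,80,100,75*1,4)[:300,:400], g(t,335,165,100,75,4)])
b=np.hstack([g(t,400,165,100,75,4), g(s,340,225,100,75,4)])
# a-left:(150,80) a-right:(335,165) b-left:(400,165) b-right side:(340,225)
a[:, :400]=g(t,160,105,100,75,4)
cv2.imwrite('pics/crop1.png',np.vstack([a,b]))
E
```

```text
(no output)
```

View pics/crop1.png

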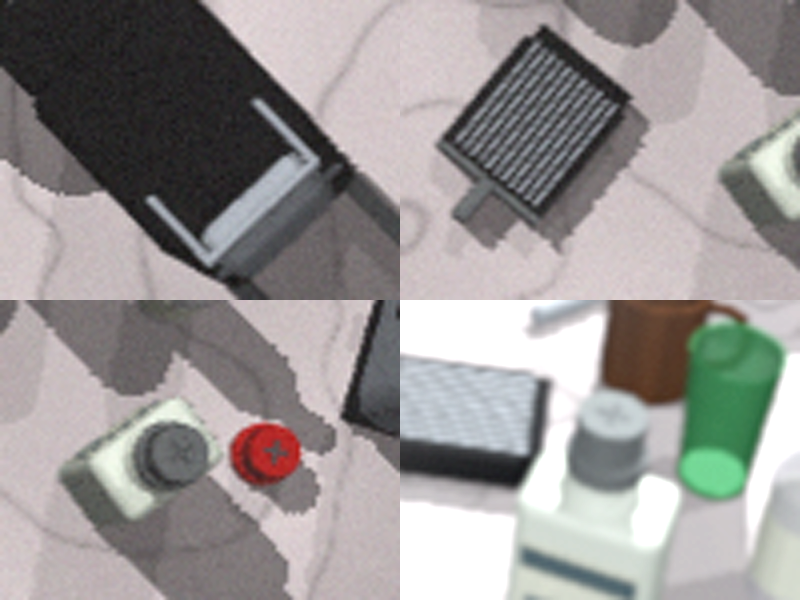

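The crop confirms both: the larger tray has its tab at crop (470,200), which is image (352,215), and the grey cap sits on the bottle at image (444,203). Next I need the machine's foot.

Run:
```python
import cv2,numpy as np
t=cv2.imread('pics/top0.png');s=cv2.imread('pics/side0.png')
g=lambda im,x,y,w,h,k,a:cv2.convertScaleAbs(cv2.resize(im[y:y+h,x:x+w],None,fx=k,fy=k,interpolation=cv2.INTER_CUBIC),alpha=a)
cv2.imwrite('pics/crop2.png',np.hstack([g(t,195,130,60,80,7,2.5)[:560],g(s,294,105,60,80,6,1.8)[:480].__class__(0) if 0 else cv2.copyMakeBorder(g(s,294,105,60,80,6,2),0,80,0,0,0)]))
```

```text
(no output)
```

View pics/crop2.png

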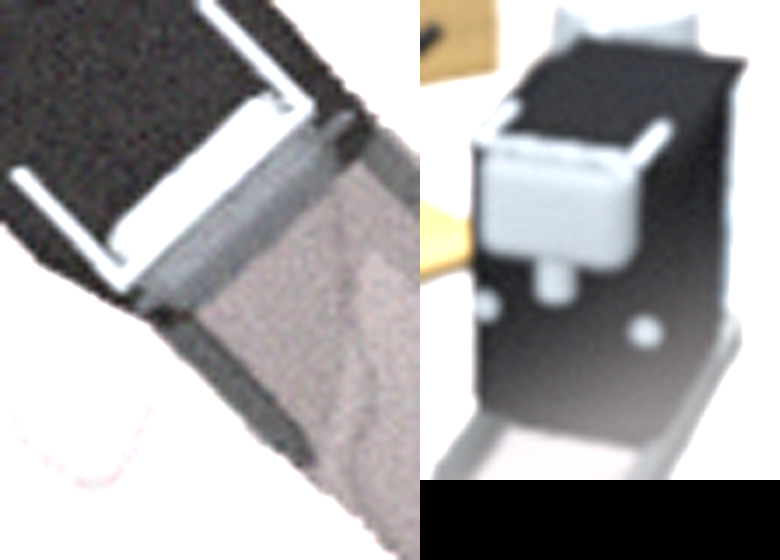

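Run:
```python
from h import *
t=cv2.imread('pics/top0.png');s=cv2.imread('pics/side0.png')
K=8
g=lambda im,x,y,w,h,k,a:cv2.convertScaleAbs(cv2.resize(im[y:y+h,x:x+w],None,fx=k,fy=k,interpolation=cv2.INTER_CUBIC),alpha=a)
x0,y0=338,165
c=cv2.resize(t[y0:y0+62,x0:x0+62],None,fx=K,fy=K,interpolation=cv2.INTER_CUBIC)
v=cv2.GaussianBlur(c,(0,0),4).max(2)
m=(v<62).astype(np.uint8); m=cv2.morphologyEx(m,cv2.MORPH_CLOSE,np.ones((33,33)))
m=cv2.morphologyEx(m,cv2.MORPH_OPEN,np.ones((121,121),np.uint8)) if 0 else cv2.morphologyEx(m,cv2.MORPH_OPEN,cv2.getStructuringElement(cv2.MORPH_ELLIPSE,(71,71)))
cn=max(cv2.findContours(m,0,1)[0],key=cv2.contourArea)
box=cv2.boxPoints(cv2.minAreaRect(cn)); print((box+.5)/K-.5+[x0,y0]); 
W=onz('top',(box+.5)/K-.5+[x0,y0],.03); print(W, np.linalg.norm(np.diff(W,axis=0),axis=1))
a=cv2.convertScaleAbs(c,alpha=2.5); cv2.drawContours(a,[cn],-1,(0,255,0),1); cv2.drawContours(a,[box.astype(int)],-1,(0,0,255),1)
a=a[:, :400]
b=np.vstack([g(t,220,140,66,64,6,2.5)[:, :396],])
b=cv2.copyMakeBorder(b,0,0,0,4,0); d=g(s,280,160,100,45,4,1.8)
full=np.zeros((600,800,3),np.uint8); full[:496,:400]=a; full[:384,400:]=b; full[390:570,400:]=d
cv2.imwrite('pics/crop3.png',full)
```

```text
[[343.09647369 201.53633881]
 [369.15274811 169.62472248]
 [394.59107971 190.39546967]
 [368.5348053  222.30708694]]
[[ 0.55146152 -0.06402733  0.03      ]
 [ 0.65543344 -0.14795782  0.03      ]
 [ 0.58854155 -0.23000567  0.03      ]
 [ 0.48514862 -0.14592514  0.03      ]] [0.13362069 0.10586017 0.13326528]
```

View pics/crop3.png

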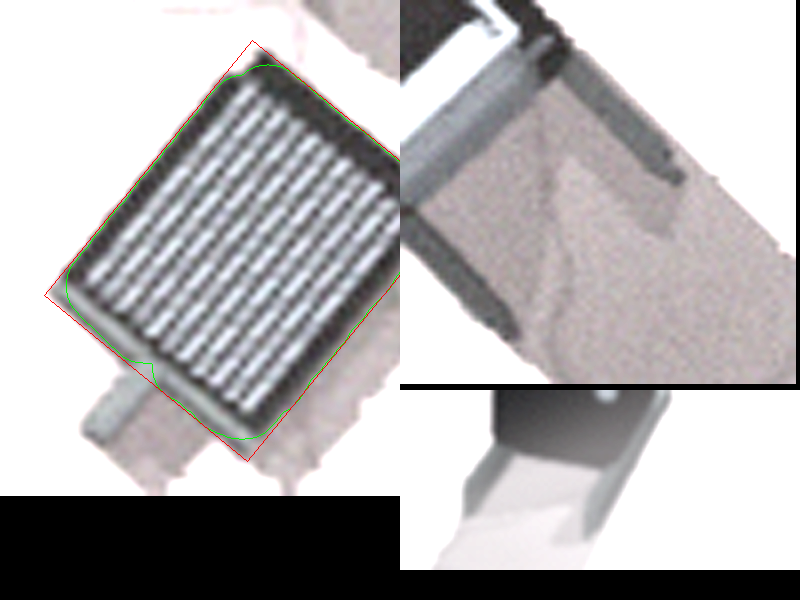

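The tray rectangle fits well. The runner front ends show at about px (238,196) and (266,170). I'll fit the machine's edges with sub-pixel line fits.

```bash
cat >> h.py <<'E'
def edge(im,a,b,w=3.,n=40,sgn=0):
    g=cv2.GaussianBlur(im,(0,0),.7).astype(np.float32).mean(2); a,b=np.array(a,float),np.array(b,float)
    d=(b-a)/np.linalg.norm(b-a); nn=np.array([-d[1],d[0]]); o=np.arange(-w,w+.01,.1); pts=[]
    for s in np.linspace(.05,.95,n):
        p=a+s*(b-a)+o[:,None]*nn
        v=cv2.remap(g,p[:,0].astype(np.float32).reshape(1,-1),p[:,1].astype(np.float32).reshape(1,-1),cv2.INTER_LINEAR).ravel()
        q=np.gradient(v); q=q*sgn if sgn else abs(q); pts.append(p[q.argmax()])
    pts=np.array(pts); f=cv2.fitLine(pts.astype(np.float32),cv2.DIST_HUBER,0,.01,.01).ravel()
    r=abs((pts-f[2:])@[-f[1],f[0]]); k=r<.7
    f=cv2.fitLine(pts[k].astype(np.float32),cv2.DIST_L2,0,.01,.01).ravel()
    dd=f[:2]*np.sign(f[:2]@d)
    return f[2:]+dd*((a-f[2:])@dd), f[2:]+dd*((b-f[2:])@dd), k.mean()
E
python3 - <<'E'
from h import *
t=cv2.imread('pics/top0.png')
for nm,a,b,z in [('railL',(198,156),(212,170),.24),('railR',(225,130),(238,144),.24),('bar',(214,170),(238,146),.24),('topL',(165,123),(195,153),.24),('topR',(190,90),(235,136),.24),
  ('runL out',(220,176),(237,193),.034),('runR in',(247,153),(262,168),.034),('runL in',(226,176),(236,188),.034),('runR out',(249,149),(264,166),.034),('tray left',(347,200),(366,174),.03),('tray front',(346,203),(367,220),.03),('tray right',(371,220),(390,197),.03),('tray back',(372,172),(391,188),.03)]:
    p,q,k=edge(t,a,b); P=onz('top',[p,q],z); d=P[0]-P[1]
    print(nm,p.round(1),q.round(1),round(k,2),P[:,:2].round(4).tolist(),'ang',np.degrees(np.arctan2(d[1],d[0])).round(1))
print(onz('top',[(238.3,196.3),(266,170.3)],.034), onz('top',[(349.5,217.9)],.034))
c,Rm=cam('top');print(-Rm.T@c['tvec'])
E
```

```text
railL [200.3 154.6] [210.6 170.9] 0.45 [[0.6655, 0.3441], [0.6199, 0.3145]] ang 32.9
railR [225.3 129.7] [238.5 143.5] 0.82 [[0.7359, 0.2759], [0.6973, 0.2381]] ang 44.4
bar [213.3 169.3] [238.1 146.1] 1.0 [[0.6245, 0.3069], [0.6898, 0.2391]] ang 133.9
topL [163.3 125. ] [195.5 152.4] 0.55 [[0.7484, 0.4499], [0.6715, 0.3577]] ang 50.2
topR [191.7  88.3] [237.2 133.8] 0.9 [[0.8534, 0.3729], [0.7247, 0.2422]] ang 45.4
runL out [217.9 178.1] [234.9 195.1] 1.0 [[0.6245, 0.3398], [0.5699, 0.2839]] ang 45.6
runR in [246.8 153.2] [261.4 168.5] 1.0 [[0.7058, 0.2481], [0.6562, 0.1999]] ang 44.1
runL in [224.9 177. ] [235.7 188.2] 1.0 [[0.6279, 0.3173], [0.5919, 0.2817]] ang 44.6
runR out [250.5 147.6] [266.2 163.9] 1.0 [[0.7243, 0.2364], [0.6713, 0.1849]] ang 44.3
tray left [345.2 198.5] [365.6 173.7] 1.0 [[0.5613, -0.0707], [0.6422, -0.1365]] ang 140.9
tray front [345.3 204.2] [368.6 217.2] 0.52 [[0.5428, -0.0712], [0.5015, -0.146]] ang 61.2
tray right [370.  219.1] [388.9 196.1] 1.0 [[0.4953, -0.1505], [0.5699, -0.2117]] ang 140.6
tray back [372.2 171.8] [391.3 187.6] 1.0 [[0.6484, -0.1577], [0.5975, -0.2195]] ang 50.6
[[0.56590558 0.27302525 0.034     ]
 [0.65056635 0.18510439 0.034     ]] [[ 0.49877966 -0.08451696  0.034     ]]
[0.44982527 0.00918917 1.50745937]
```

Estimates:
- **Machine:** yaw about 44.6°, mouth at (0.610, 0.228).
- **Tray:** centre (0.573, -0.147), yaw about -39.3°, tab at (0.508, -0.094).

Next I move over the tab.

Call:
{"method": "step_arm", "body": {"steps": [{"jaw":0.4,"travel":[0,0,0],"turn":[0,0,6.7]},{"jaw":0.4,"travel":[0,0,0],"turn":[0,0,6.7]},{"jaw":0.4,"travel":[0,0,0],"turn":[0,0,6.7]},{"jaw":0.4,"travel":[0,0,0],"turn":[0,0,6.6]}]}}

```text
t: 0.43
tcp_pos: [0.1264, 0.5606, 0.2244]
tool_rot: [0.0, 0.34, 0.94, -0.001]
ft_force: [0.4, -0.1, -0.3]
opening: 0.0672
grasp_force: 0.0
```

Call:
{"method": "step_arm", "body": {"steps": [{"jaw":0.4,"travel":[-0.0355,-0.0132,0],"turn":[0,0,0]},{"jaw":0.4,"travel":[-0.0355,-0.0132,0],"turn":[0,0,0]},{"jaw":0.4,"travel":[-0.0355,-0.0132,0],"turn":[0,0,0]},{"jaw":0.4,"travel":[-0.0355,-0.0132,0],"turn":[0,0,0]},{"jaw":0.4,"travel":[-0.0355,-0.0132,0],"turn":[0,0,0]}]}}

```text
t: 0.85
tcp_pos: [0.222, 0.3954, 0.2245]
tool_rot: [0.0, 0.337, 0.942, -0.0]
ft_force: [0.7, 0.8, 0.4]
opening: 0.0547
grasp_force: 0.0
```

Call:
{"method": "step_arm", "body": {"steps": [{"jaw":0.4,"travel":[-0.0355,-0.0132,0],"turn":[0,0,0]},{"jaw":0.4,"travel":[-0.0355,-0.0132,0],"turn":[0,0,0]},{"jaw":0.4,"travel":[-0.0355,-0.0132,0],"turn":[0,0,0]},{"jaw":0.4,"travel":[-0.0355,-0.0132,0],"turn":[0,0,0]},{"jaw":0.4,"travel":[-0.0355,-0.0132,0],"turn":[0,0,0]}]}}

```text
t: 1.27
tcp_pos: [0.3172, 0.2318, 0.2248]
tool_rot: [-0.0, 0.337, 0.942, -0.0]
ft_force: [1.8, 0.8, -0.2]
opening: 0.0547
grasp_force: 0.0
```

Call:
{"method": "step_arm", "body": {"steps": [{"jaw":0.4,"travel":[-0.0355,-0.0132,0],"turn":[0,0,0]},{"jaw":0.4,"travel":[-0.0355,-0.0132,0],"turn":[0,0,0]},{"jaw":0.4,"travel":[-0.0355,-0.0132,0],"turn":[0,0,0]},{"jaw":0.4,"travel":[-0.0355,-0.0132,0],"turn":[0,0,0]},{"jaw":0.4,"travel":[-0.0355,-0.0132,0],"turn":[0,0,0]}]}}

```text
t: 1.68
tcp_pos: [0.4125, 0.068, 0.2248]
tool_rot: [-0.0, 0.337, 0.941, 0.0]
ft_force: [0.7, 1.2, 0.2]
opening: 0.055
grasp_force: 0.0
```

Call:
{"method": "step_arm", "body": {"steps": [{"jaw":0.4,"travel":[-0.0355,-0.0132,0],"turn":[0,0,0]},{"jaw":0.4,"travel":[-0.0355,-0.0132,0],"turn":[0,0,0]},{"jaw":0.4,"travel":[-0.0355,-0.0132,0],"turn":[0,0,0]},{"jaw":0.4,"travel":[-0.0355,-0.0132,0],"turn":[0,0,0]},{"jaw":0.4,"travel":[0,0,0],"turn":[0,0,0]}]}}

```text
t: 2.1
tcp_pos: [0.4914, -0.0662, 0.2244]
tool_rot: [0.001, 0.339, 0.941, -0.001]
ft_force: [1.2, -0.4, 0.1]
opening: 0.0545
grasp_force: 0.0
```

```bash
cat >> h.py <<'E'
def go(x,y,z,yaw):
    "yaw: wanted world angle of tool y, deg; shift is in tool axes as they stand now"
    s,p,r=st(); M=r.as_matrix(); a=np.degrees(np.arctan2(M[1,1],M[0,1]))
    print('t',round(s['t'],2),'tcp',p.round(4),'yaw',a.round(2),'tilt z',M[:,2].round(4),'q6',np.degrees(s['q'][5]).round(1),'F',s['ft_force'].round(1),'open',round(s['opening'],4),'grip',round(s['grasp_force'],1))
    d=np.array([x,y,z])-p; print(' turn_z',round(a-yaw,2),'shift now',(M.T@d).round(4),'shift after turn',(R.from_euler('z',yaw-a,degrees=True).as_matrix()@M).T.dot(d).round(4))
E
python3 - <<'E'
from h import *
go(.508,-.094,.016,50.7)
t=shot('top','pics/t1.png'); s=shot('side','pics/s1.png')
a=cv2.resize(t[150:250,300:400],(400,400),interpolation=cv2.INTER_CUBIC)
b=cv2.resize(s[180:320,290:430],(400,400),interpolation=cv2.INTER_CUBIC)
cv2.imwrite('pics/v1.png',cv2.convertScaleAbs(np.hstack([a,b]),alpha=1.3))
E
```

```text
t 2.1 tcp [ 0.4914 -0.0662  0.2244] yaw 50.32 tilt z [ 0.002  -0.0028 -1.    ] q6 -59.2 F [ 1.2 -0.4  0.1] open 0.0545 grip 0.0
 turn_z -0.38 shift now [-0.0298 -0.0106  0.2085] shift after turn [-0.0297 -0.0108  0.2085]
```

Call:
{"method": "step_arm", "body": {"steps": [{"jaw":0.4,"travel":[-0.028,-0.0107,0.03],"turn":[0,0,-0.4]},{"jaw":0.4,"travel":[0,0,0.04],"turn":[0,0,0]},{"jaw":0.4,"travel":[0,0,0.04],"turn":[0,0,0]},{"jaw":0.4,"travel":[0,0,0.03],"turn":[0,0,0]},{"jaw":0.4,"travel":[0,0,0],"turn":[0,0,0]}]}}

```text
t: 2.62
tcp_pos: [0.4976, -0.0844, 0.0801]
tool_rot: [-0.007, 0.333, 0.943, -0.001]
ft_force: [-0.6, -0.2, -1.6]
opening: 0.0549
grasp_force: 0.0
```

Run:
```python
from h import *
go(.5065,-.0927,.016,50.7)
t=shot('top','pics/t1.png'); s=shot('side','pics/s1.png')
a=cv2.resize(t[150:250,300:400],(400,400),interpolation=cv2.INTER_CUBIC)
b=cv2.resize(s[180:320,290:430],(400,400),interpolation=cv2.INTER_CUBIC)
cv2.imwrite('pics/v1.png',cv2.convertScaleAbs(np.hstack([a,b]),alpha=1.3))
```

```text
t 2.62 tcp [ 0.4976 -0.0844  0.0801] yaw 51.07 tilt z [-0.0133  0.003  -0.9999] q6 -62.0 F [-0.6 -0.2 -1.6] open 0.0549 grip 0.0
 turn_z 0.37 shift now [-0.0129 -0.0005  0.064 ] shift after turn [-0.0129 -0.0004  0.064 ]
```

View pics/v1.png

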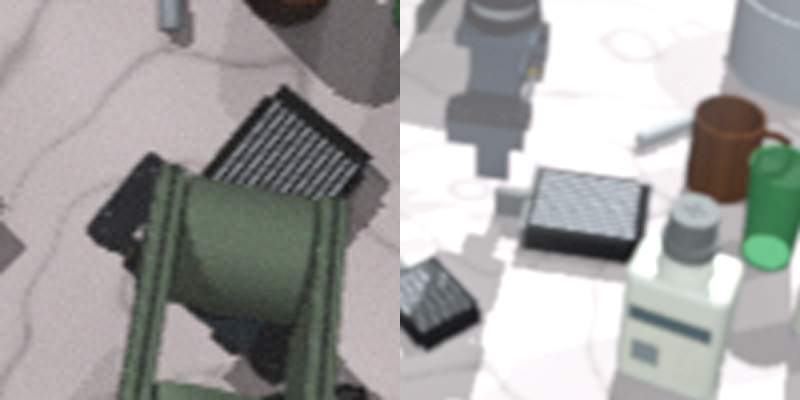

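Picture: the fingers sit above the tab, at about crop (490,170) in the side view, with the tray undisturbed. I'll settle and re-read.

Call:
{"method": "step_arm", "body": {"steps": [{"jaw":0.4,"travel":[0,0,0],"turn":[0,0,0]},{"jaw":0.4,"travel":[0,0,0],"turn":[0,0,0]}]}}

```text
t: 2.88
tcp_pos: [0.5047, -0.0864, 0.0879]
tool_rot: [0.002, 0.334, 0.943, 0.0]
ft_force: [-0.0, -0.2, -1.2]
opening: 0.0548
grasp_force: 0.0
```

Run:
```python
from h import *
go(.5065,-.0927,.016,50.7)
```

```text
t 2.88 tcp [ 0.5047 -0.0864  0.0879] yaw 51.04 tilt z [ 4.8e-03 -8.0e-04 -1.0e+00] q6 -62.1 F [-0.  -0.2 -1.2] open 0.0548 grip 0.0
 turn_z 0.34 shift now [-0.0051 -0.0039  0.0719] shift after turn [-0.0051 -0.0039  0.0719]
```

Call:
{"method": "step_arm", "body": {"steps": [{"jaw":0.4,"travel":[-0.005,-0.004,0.015],"turn":[0,0,0.3]},{"jaw":0.4,"travel":[0,0,0.02],"turn":[0,0,0]},{"jaw":0.4,"travel":[0,0,0.015],"turn":[0,0,0]},{"jaw":0.4,"travel":[0,0,0],"turn":[0,0,0]},{"jaw":0.4,"travel":[0,0,0],"turn":[0,0,0]}]}}

```text
t: 3.3
tcp_pos: [0.505, -0.0929, 0.0366]
tool_rot: [0.001, 0.336, 0.942, 0.0]
ft_force: [-0.0, 0.7, 0.3]
opening: 0.0548
grasp_force: 0.0
```

Run:
```python
from h import *
go(.5065,-.0927,.016,50.7)
s=shot('side','pics/s2.png')
cv2.imwrite('pics/v2.png',cv2.resize(s[210:280,310:400],None,fx=6,fy=6,interpolation=cv2.INTER_CUBIC))
```

```text
t 3.3 tcp [ 0.505  -0.0929  0.0366] yaw 50.7 tilt z [ 1.4e-03 -2.0e-04 -1.0e+00] q6 -62.4 F [-0.   0.7  0.3] open 0.0548 grip 0.0
 turn_z -0.0 shift now [-0.001   0.0011  0.0206] shift after turn [-0.001   0.0011  0.0206]
```

View pics/v2.png

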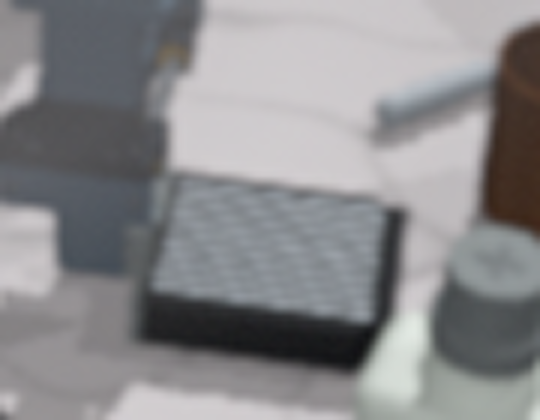

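The fingers straddle the tab just short of the slab's front, at crop (100,250). I go down and close.

Call:
{"method": "step_arm", "body": {"steps": [{"jaw":0.4,"travel":[0,0.001,0.01],"turn":[0,0,0]},{"jaw":0.4,"travel":[0,0,0.0095],"turn":[0,0,0]},{"jaw":0.4,"travel":[0,0,0],"turn":[0,0,0]},{"jaw":1,"travel":[0,0,0],"turn":[0,0,0]},{"jaw":1,"travel":[0,0,0],"turn":[0,0,0]}], "force": 25}}

```text
t: 3.77
tcp_pos: [0.505, -0.0921, 0.0159]
tool_rot: [-0.0, 0.336, 0.942, 0.0]
ft_force: [0.2, 0.3, 1.0]
opening: 0.0444
grasp_force: 0.0
```

Call:
{"method": "step_arm", "body": {"steps": [{"jaw":1,"travel":[0,0,0],"turn":[0,0,0]},{"jaw":1,"travel":[0,0,0],"turn":[0,0,0]},{"jaw":1,"travel":[0,0,0],"turn":[0,0,0]},{"jaw":1,"travel":[0,0,0],"turn":[0,0,0]}]}}

```text
t: 4.1
tcp_pos: [0.5051, -0.0921, 0.0161]
tool_rot: [0.0, 0.336, 0.942, 0.0]
ft_force: [0.6, -0.9, 0.5]
opening: 0.0176
grasp_force: 0.0
```

Run:
```python
from h import *
go(.5065,-.0927,.016,50.7)
```

```text
t 4.1 tcp [ 0.5051 -0.0921  0.0161] yaw 50.69 tilt z [ 4.e-04  0.e+00 -1.e+00] q6 -62.3 F [ 0.6 -0.9  0.5] open 0.0176 grip 0.0
 turn_z -0.01 shift now [-0.0014  0.0004  0.0001] shift after turn [-0.0014  0.0004  0.0001]
```

Call:
{"method": "step_arm", "body": {"steps": [{"jaw":1,"travel":[0,0,0],"turn":[0,0,0]},{"jaw":1,"travel":[0,0,0],"turn":[0,0,0]},{"jaw":1,"travel":[0,0,0],"turn":[0,0,0]}], "force": 30}}

```text
t: 4.35
tcp_pos: [0.5052, -0.0921, 0.0161]
tool_rot: [0.0, 0.336, 0.942, 0.0]
ft_force: [0.5, 0.7, 1.7]
opening: 0.0138
grasp_force: 30.0
```

Call:
{"method": "step_arm", "body": {"steps": [{"jaw":1,"travel":[0.007,0.005,0],"turn":[0,0,0]},{"jaw":1,"travel":[0.018,0.01,0],"turn":[0,0,0]},{"jaw":1,"travel":[0.025,0.014,0],"turn":[0,0,0]},{"jaw":1,"travel":[0.025,0.014,0],"turn":[0,0,0]},{"jaw":1,"travel":[0.01,0.006,0],"turn":[0,0,0]}]}}

```text
t: 4.77
tcp_pos: [0.469, 0.0017, 0.0161]
tool_rot: [-0.0, 0.336, 0.942, 0.0]
ft_force: [-0.2, -0.1, -1.4]
opening: 0.0139
grasp_force: 30.0
```

Call:
{"method": "step_arm", "body": {"steps": [{"jaw":1,"travel":[0,0,0],"turn":[0,0,-3]},{"jaw":1,"travel":[0,0,0],"turn":[0,0,-6]},{"jaw":1,"travel":[0,0,0],"turn":[0,0,-6]},{"jaw":1,"travel":[0,0,0],"turn":[0,0,-6]},{"jaw":1,"travel":[0,0,0],"turn":[0,0,-6]}]}}

```text
t: 5.18
tcp_pos: [0.4703, -0.0004, 0.0161]
tool_rot: [0.0, 0.105, 0.995, -0.0]
ft_force: [-0.0, -1.5, 1.4]
opening: 0.0137
grasp_force: 30.0
```

Call:
{"method": "step_arm", "body": {"steps": [{"jaw":1,"travel":[0,0,0],"turn":[0,0,-6]},{"jaw":1,"travel":[0,0,0],"turn":[0,0,-6]},{"jaw":1,"travel":[0,0,0],"turn":[0,0,-6]},{"jaw":1,"travel":[0,0,0],"turn":[0,0,-6]},{"jaw":1,"travel":[0,0,0],"turn":[0,0,-6]}]}}

```text
t: 5.6
tcp_pos: [0.4707, -0.0005, 0.0161]
tool_rot: [0.0, -0.156, 0.988, -0.0]
ft_force: [1.1, -1.4, 0.3]
opening: 0.014
grasp_force: 30.0
```

Call:
{"method": "step_arm", "body": {"steps": [{"jaw":1,"travel":[0,0,0],"turn":[0,0,-6]},{"jaw":1,"travel":[0,0,0],"turn":[0,0,-6]},{"jaw":1,"travel":[0,0,0],"turn":[0,0,-6]},{"jaw":1,"travel":[0,0,0],"turn":[0,0,-6]},{"jaw":1,"travel":[0,0,0],"turn":[0,0,-3]}]}}

```text
t: 6.02
tcp_pos: [0.471, -0.0003, 0.0161]
tool_rot: [0.001, -0.382, 0.924, -0.0]
ft_force: [2.1, -0.3, 0.5]
opening: 0.0142
grasp_force: 30.0
```

Call:
{"method": "step_arm", "body": {"steps": [{"jaw":1,"travel":[0,0,0],"turn":[0,0,0]},{"jaw":1,"travel":[0,0,0],"turn":[0,0,0]}]}}

```text
t: 6.18
tcp_pos: [0.4705, -0.0002, 0.0161]
tool_rot: [0.0, -0.38, 0.925, 0.0]
ft_force: [-0.2, 2.2, 1.4]
opening: 0.014
grasp_force: 30.0
```

Run:
```python
from h import *
go(.482,.102,.016,134.6)
```

```text
t 6.18 tcp [ 4.705e-01 -2.000e-04  1.610e-02] yaw 134.63 tilt z [ 5.e-04  2.e-04 -1.e+00] q6 -136.1 F [-0.2  2.2  1.4] open 0.014 grip 30.0
 turn_z 0.03 shift now [-0.0799  0.0647  0.0001] shift after turn [-0.0799  0.0647  0.0001]
```

Call:
{"method": "step_arm", "body": {"steps": [{"jaw":1,"travel":[-0.012,0.01,0],"turn":[0,0,0]},{"jaw":1,"travel":[-0.022,0.018,0],"turn":[0,0,0]},{"jaw":1,"travel":[-0.022,0.018,0],"turn":[0,0,0]},{"jaw":1,"travel":[-0.018,0.014,0],"turn":[0,0,0]},{"jaw":1,"travel":[-0.006,0.005,0],"turn":[0,0,0]}]}}

```text
t: 6.6
tcp_pos: [0.4817, 0.104, 0.0161]
tool_rot: [0.0, -0.381, 0.925, -0.0]
ft_force: [-0.0, -3.1, 3.3]
opening: 0.014
grasp_force: 30.0
```

Call:
{"method": "step_arm", "body": {"steps": [{"jaw":1,"travel":[0,0,0],"turn":[0,0,0]},{"jaw":1,"travel":[0,0,0],"turn":[0,0,0]}]}}

```text
t: 6.77
tcp_pos: [0.4816, 0.1024, 0.0161]
tool_rot: [0.0, -0.38, 0.925, 0.0]
ft_force: [0.7, 3.1, 2.3]
opening: 0.0139
grasp_force: 30.0
```

Run:
```python
from h import *
go(.482,.102,.016,134.6)
t=shot('top','pics/t3.png'); s=shot('side','pics/s3.png')
a=cv2.resize(t[135:235,205:305],(500,500),interpolation=cv2.INTER_CUBIC)
b=cv2.resize(s[140:240,270:330],(300,500),interpolation=cv2.INTER_CUBIC)
cv2.imwrite('pics/v3.png',cv2.convertScaleAbs(np.hstack([a,b]),alpha=1.6))
```

```text
t 6.77 tcp [0.4816 0.1024 0.0161] yaw 134.71 tilt z [ 6.e-04  6.e-04 -1.e+00] q6 -124.1 F [0.7 3.1 2.3] open 0.0139 grip 30.0
 turn_z 0.11 shift now [ 0.     -0.0005  0.0001] shift after turn [ 0.     -0.0005  0.0001]
```

View pics/v3.png

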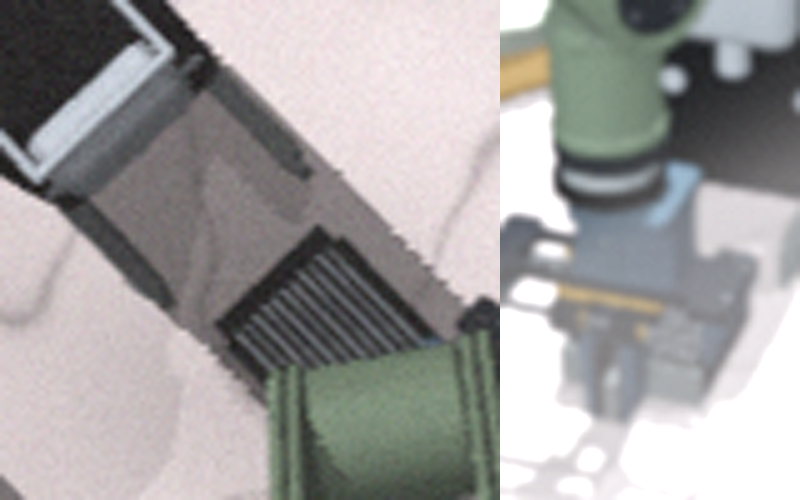

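The top view shows the tray lined up with the bay: its back edge runs px (250,199)–(269,181), with the runner tips just ahead. I'll check the offset numerically.

Run:
```python
from h import *
t=cv2.imread('pics/t3.png'); th=np.radians(44.6); e=np.array([np.cos(th),np.sin(th)]); n=np.array([-e[1],e[0]])
for nm,a,b,z in [('tray right',(276,184),(290,201),.03),('tray back',(251,197),(267,182),.03),('runR in',(247,153),(262,168),.034),('runL out',(220,176),(237,193),.034),('runL in bottom',(226,176),(236,188),0),('tray left',(250,203),(257,210),.03)]:
    p,q,k=edge(t,a,b); P=onz('top',[p,q],z)[:,:2]; d=P[0]-P[1]
    print(nm,p.round(1),q.round(1),round(k,2),'ang',np.degrees(np.arctan2(d[1],d[0])).round(1),'e',(P@e).round(4),'n',(P@n).round(4))
g=np.array([.4816,.1024]); print('tcp e,n',g@e,g@n)
```

```text
tray right [275.5 184.5] [290.8 200.2] 1.0 ang 44.6 e [0.5393 0.4682] n [-0.3153 -0.3153]
tray back [250.4 196.3] [266.3 181.3] 1.0 ang 134.2 e [0.5681 0.5676] n [-0.2305 -0.3011]
runR in [246.7 153.2] [261.6 168.4] 1.0 ang 44.9 e [0.6767 0.6076] n [-0.3188 -0.3191]
runL out [217.9 178.1] [234.9 195.1] 1.0 ang 45.6 e [0.6832 0.6051] n [-0.1966 -0.198 ]
runL in bottom [224.9 177. ] [235.8 188.2] 1.0 ang 44.7 e [0.6778 0.626 ] n [-0.2128 -0.2129]
tray left [247.9 205.1] [254.9 212.1] 0.57 ang 45.7 e [0.5532 0.5212] n [-0.2054 -0.206 ]
tcp e,n 0.41481221637596855 -0.26524544321299215
```

Call:
{"method": "step_arm", "body": {"steps": [{"jaw":1,"travel":[-0.008,-0.001,0],"turn":[0,0,0]},{"jaw":1,"travel":[-0.01,0,0],"turn":[0,0,0]},{"jaw":1,"travel":[-0.01,0,0],"turn":[0,0,0]},{"jaw":1,"travel":[-0.01,0,0],"turn":[0,0,0]},{"jaw":1,"travel":[-0.01,0,0],"turn":[0,0,0]}]}}

```text
t: 7.28
tcp_pos: [0.5143, 0.1326, 0.016]
tool_rot: [-0.003, -0.38, 0.925, -0.0]
ft_force: [-4.5, -5.4, 8.2]
opening: 0.014
grasp_force: 30.0
```

Call:
{"method": "step_arm", "body": {"steps": [{"jaw":1,"travel":[-0.008,0,0],"turn":[0,0,0]},{"jaw":1,"travel":[-0.008,0,0],"turn":[0,0,0]},{"jaw":1,"travel":[-0.008,0,0],"turn":[0,0,0]},{"jaw":1,"travel":[-0.008,0,0],"turn":[0,0,0]}]}}

```text
t: 7.62
tcp_pos: [0.5371, 0.155, 0.016]
tool_rot: [-0.003, -0.38, 0.925, -0.001]
ft_force: [-4.3, -4.8, 7.4]
opening: 0.0138
grasp_force: 30.0
```

Run:
```python
from h import *
go(.596,.214,.016,134.6); s,p,r=st(); th=np.radians(44.6); e=np.array([np.cos(th),np.sin(th)]); n=np.array([-e[1],e[0]])
print(p[:2]@e,p[:2]@n,s['wrist_torque'])
```

```text
t 7.62 tcp [0.5371 0.155  0.016 ] yaw 134.63 tilt z [-0.005  -0.0032 -1.    ] q6 -119.5 F [-4.3 -4.8  7.4] open 0.0138 grip 30.0
 turn_z 0.03 shift now [-0.0834  0.0006 -0.0004] shift after turn [-0.0834  0.0006 -0.0004]
0.4912648729596818 -0.2667571805458733 [-0.64146809  0.64833133 -0.06961522]
```

Call:
{"method": "step_arm", "body": {"steps": [{"jaw":1,"travel":[-0.006,0,-0.0003],"turn":[0,0,0]},{"jaw":1,"travel":[-0.008,0,0],"turn":[0,0,0]},{"jaw":1,"travel":[-0.008,0,0],"turn":[0,0,0]},{"jaw":1,"travel":[-0.008,0,0],"turn":[0,0,0]},{"jaw":1,"travel":[-0.008,0,0],"turn":[0,0,0]}]}}

```text
t: 8.03
tcp_pos: [0.5657, 0.1838, 0.016]
tool_rot: [-0.001, -0.38, 0.925, -0.0]
ft_force: [-3.4, -3.2, 4.2]
opening: 0.0136
grasp_force: 30.0
```

Call:
{"method": "step_arm", "body": {"steps": [{"jaw":1,"travel":[-0.006,0,0],"turn":[0,0,0]},{"jaw":1,"travel":[-0.006,0,0],"turn":[0,0,0]},{"jaw":1,"travel":[-0.006,0,0],"turn":[0,0,0]}]}}

```text
t: 8.28
tcp_pos: [0.579, 0.1972, 0.0161]
tool_rot: [-0.0, -0.38, 0.925, -0.0]
ft_force: [-2.8, -3.7, 4.1]
opening: 0.0137
grasp_force: 30.0
```

Run:
```python
from h import *
go(.596,.214,.016,134.6); s,p,r=st(); th=np.radians(44.6); e=np.array([np.cos(th),np.sin(th)]); n=np.array([-e[1],e[0]])
print(p[:2]@e,p[:2]@n,s['wrist_torque'])
```

```text
t 8.28 tcp [0.579  0.1972 0.0161] yaw 134.7 tilt z [-8.e-04 -6.e-04 -1.e+00] q6 -116.9 F [-2.8 -3.7  4.1] open 0.0137 grip 30.0
 turn_z 0.1 shift now [-0.024 -0.     0.   ] shift after turn [-0.024  0.     0.   ]
0.5506779083426373 -0.2661331996982858 [-0.87792281  0.7606561  -0.11166243]
```

Call:
{"method": "step_arm", "body": {"steps": [{"jaw":1,"travel":[-0.005,0,0],"turn":[0,0,0]},{"jaw":1,"travel":[-0.005,0,0],"turn":[0,0,0]},{"jaw":1,"travel":[-0.004,0,0],"turn":[0,0,0]}]}}

```text
t: 8.53
tcp_pos: [0.5892, 0.2072, 0.016]
tool_rot: [0.0, -0.38, 0.925, -0.0]
ft_force: [-2.0, -4.5, 1.0]
opening: 0.0139
grasp_force: 30.0
```

Call:
{"method": "step_arm", "body": {"steps": [{"jaw":1,"travel":[-0.003,0,0],"turn":[0,0,0]},{"jaw":1,"travel":[-0.003,0,0],"turn":[0,0,0]}]}}

```text
t: 8.7
tcp_pos: [0.5933, 0.2112, 0.0161]
tool_rot: [-0.0, -0.38, 0.925, -0.0]
ft_force: [-1.8, -4.1, 1.9]
opening: 0.0138
grasp_force: 30.0
```

Call:
{"method": "step_arm", "body": {"steps": [{"jaw":1,"travel":[-0.002,0,0],"turn":[0,0,0]},{"jaw":1,"travel":[-0.001,0,0],"turn":[0,0,0]}]}}

```text
t: 8.87
tcp_pos: [0.5956, 0.2134, 0.0161]
tool_rot: [0.0, -0.38, 0.925, 0.0]
ft_force: [-0.7, -4.4, 0.6]
opening: 0.0136
grasp_force: 30.0
```

Not at the back wall yet, so I continue in small increments until contact.

Call:
{"method": "step_arm", "body": {"steps": [{"jaw":1,"travel":[-0.0015,0,0],"turn":[0,0,0]},{"jaw":1,"travel":[-0.0015,0,0],"turn":[0,0,0]}]}}

```text
t: 9.03
tcp_pos: [0.5971, 0.2151, 0.0161]
tool_rot: [-0.0, -0.38, 0.925, -0.0]
ft_force: [-2.2, -7.9, 2.7]
opening: 0.0141
grasp_force: 30.0
```

Call:
{"method": "step_arm", "body": {"steps": [{"jaw":1,"travel":[-0.0015,0,0],"turn":[0,0,0]},{"jaw":1,"travel":[-0.0015,0,0],"turn":[0,0,0]}]}}

```text
t: 9.2
tcp_pos: [0.597, 0.2153, 0.0161]
tool_rot: [-0.003, -0.38, 0.925, -0.001]
ft_force: [-7.9, -13.1, 6.8]
opening: 0.0138
grasp_force: 30.0
```

Run:
```python
from h import *
go(.596,.214,.016,134.6); s,p,r=st(); th=np.radians(44.6); e=np.array([np.cos(th),np.sin(th)]); n=np.array([-e[1],e[0]])
print(p[:2]@e,p[:2]@n,s['wrist_torque'])
```

```text
t 9.2 tcp [0.597  0.2153 0.0161] yaw 134.7 tilt z [-0.0058 -0.0041 -1.    ] q6 -115.8 F [ -7.9 -13.1   6.8] open 0.0138 grip 30.0
 turn_z 0.1 shift now [ 0.0016 -0.0002  0.0001] shift after turn [ 0.0016 -0.0002  0.0001]
0.5762609765191218 -0.26592431646158765 [-2.03624913  1.04424305 -0.36367783]
```

Call:
{"method": "step_arm", "body": {"steps": [{"jaw":1,"travel":[-0.0015,0,0],"turn":[0,0,0]},{"jaw":1,"travel":[-0.001,0,0],"turn":[0,0,0]},{"jaw":1,"travel":[0,0,0],"turn":[0,0,0]}]}}

```text
t: 9.45
tcp_pos: [0.5971, 0.2154, 0.016]
tool_rot: [-0.006, -0.38, 0.925, -0.001]
ft_force: [-10.1, -14.4, 8.2]
opening: 0.0139
grasp_force: 30.0
```

Call:
{"method": "step_arm", "body": {"steps": [{"jaw":1,"travel":[0.0015,0,0],"turn":[0,0,0]},{"jaw":0.3,"travel":[0,0,0],"turn":[0,0,0]},{"jaw":0.3,"travel":[0,0,0],"turn":[0,0,0]},{"jaw":0.3,"travel":[0,0,0],"turn":[0,0,0]},{"jaw":0.3,"travel":[0,0,0],"turn":[0,0,0]}]}}

```text
t: 9.87
tcp_pos: [0.601, 0.2192, 0.0166]
tool_rot: [0.001, -0.38, 0.925, 0.0]
ft_force: [0.7, -0.1, -0.2]
opening: 0.0376
grasp_force: 0.0
```

Run:
```python
from h import *
go(.596,.214,.016,134.6)
for n in('top','side'):
    shot(n,f'pics/{n}4.png')
```

```text
t 9.87 tcp [0.601  0.2192 0.0166] yaw 134.71 tilt z [ 0.002   0.0015 -1.    ] q6 -115.8 F [ 0.7 -0.1 -0.2] open 0.0376 grip 0.0
 turn_z 0.11 shift now [ 0.0072 -0.0002  0.0006] shift after turn [ 0.0072 -0.0002  0.0006]
```

Call:
{"method": "step_arm", "body": {"steps": [{"jaw":0.3,"travel":[0.002,0,-0.01],"turn":[0,0,0]},{"jaw":0.3,"travel":[0,0,-0.02],"turn":[0,0,0]},{"jaw":0.3,"travel":[0,0,-0.025],"turn":[0,0,0]},{"jaw":0.3,"travel":[0.03,0,-0.02],"turn":[0,0,0]},{"jaw":0.2,"travel":[0.04,0,-0.02],"turn":[0,0,0]}]}}

```text
t: 10.38
tcp_pos: [0.5526, 0.1706, 0.1119]
tool_rot: [0.002, -0.381, 0.925, -0.0]
ft_force: [0.5, -1.6, 0.3]
opening: 0.0679
grasp_force: 0.0
```

Call:
{"method": "step_arm", "body": {"steps": [{"jaw":0.1,"travel":[0.04,0,-0.035],"turn":[0,0,0]},{"jaw":0.1,"travel":[0.04,0,-0.035],"turn":[0,0,0]},{"jaw":0.1,"travel":[0.02,0,-0.035],"turn":[0,0,0]},{"jaw":0.1,"travel":[0,0,-0.035],"turn":[0,0,0]},{"jaw":0.1,"travel":[0,0,-0.03],"turn":[0,0,0]}]}}

```text
t: 10.8
tcp_pos: [0.4911, 0.1105, 0.2684]
tool_rot: [0.002, -0.38, 0.925, -0.0]
ft_force: [0.3, 0.7, -0.2]
opening: 0.0823
grasp_force: 0.0
```

Run:
```python
from h import *
t=shot('top','pics/top5.png'); s=shot('side','pics/side5.png')
t0=cv2.imread('pics/top0.png'); s0=cv2.imread('pics/side0.png')
print('cap top z.195',onz('top',[(444.5,203)],.195),'soap',onz('top',[(453,155)],.175),'redcap',onz('top',[(467,203)],.04))
# triangulate
o1,d1=ray('top',[(444.5,203)]);o2,d2=ray('side',[(393,253.7)])
A=np.c_[d1[0],-d2[0]]; k=np.linalg.lstsq(A,o2-o1,rcond=None)[0]; print(o1+k[0]*d1[0],o2+k[1]*d2[0])
go(.5,-.33,.25,10)
f=lambda im,x,y,w,h,k:cv2.resize(im[y:y+h,x:x+w],None,fx=k,fy=k,interpolation=cv2.INTER_CUBIC)
full=np.hstack([f(t,200,125,80,100,5),np.vstack([f(t,418,180,50,31,8),f(s,370,235,50,31,8)[:252]])[:500]]) if 0 else None
A1=f(t,200,125,80,80,5); B=np.vstack([f(t,420,180,50,25*2,8)[:400]]); C=f(s,365,235,50,25,8); D=f(s,280,150,50,25,8)
im=np.vstack([np.hstack([A1,B]),np.hstack([C,D])]); cv2.imwrite('pics/v5.png',cv2.convertScaleAbs(im,alpha=1.5)); print(im.shape)
```

```text
cap top z.195 [[ 0.53777984 -0.34616414  0.195     ]] soap [[ 0.68003313 -0.37804737  0.175     ]] redcap [[ 0.54863171 -0.46035806  0.04      ]]
[ 0.53795422 -0.34686866  0.1923979 ] [ 0.54004171 -0.3482218   0.19290416]
t 10.9 tcp [0.4946 0.1116 0.2714] yaw 134.67 tilt z [ 0.013   0.0028 -0.9999] q6 -123.3 F [ 1.2  0.2 -0.3] open 0.0821 grip 0.0
 turn_z 124.67 shift now [ 0.3068 -0.3177  0.0202] shift after turn [-0.4355 -0.0712  0.0268]
(600, 800, 3)
```

View pics/v5.png

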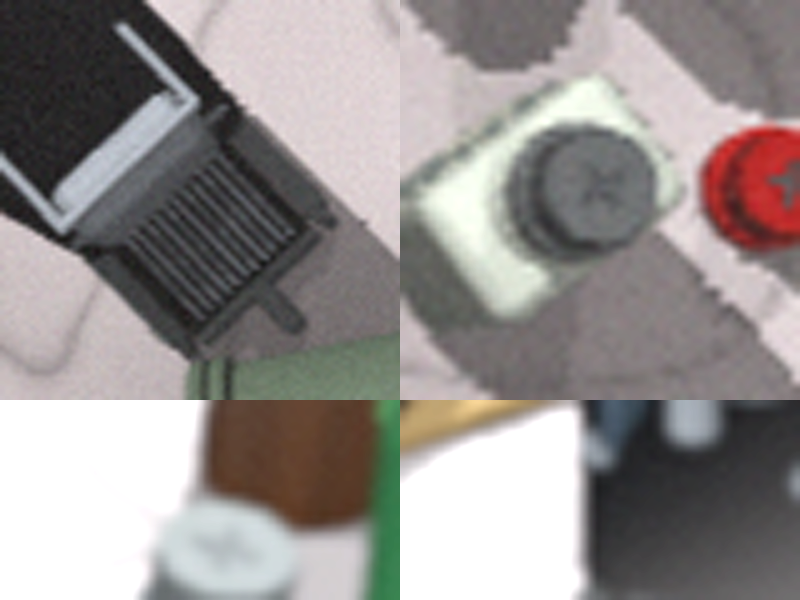

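The tray's front is flush with the runner tips (crop line (200,350)–(328,230)), so it is home. The grey cap's top centre is at px (444.6,202.7), which gives (0.539, -0.347). Next I turn the tool and fly there.

Call:
{"method": "step_arm", "body": {"steps": [{"jaw":0.1,"travel":[0,0,0],"turn":[0,0,7]},{"jaw":0.1,"travel":[0,0,0],"turn":[0,0,7]},{"jaw":0.1,"travel":[0,0,0],"turn":[0,0,7]},{"jaw":0.1,"travel":[0,0,0],"turn":[0,0,7]},{"jaw":0.1,"travel":[0,0,0],"turn":[0,0,7]}]}}

```text
t: 11.32
tcp_pos: [0.4916, 0.1113, 0.2645]
tool_rot: [-0.0, -0.082, 0.997, 0.0]
ft_force: [-0.3, 0.4, 0.0]
opening: 0.0822
grasp_force: 0.0
```

Call:
{"method": "step_arm", "body": {"steps": [{"jaw":0.1,"travel":[0,0,0],"turn":[0,0,7]},{"jaw":0.1,"travel":[0,0,0],"turn":[0,0,7]},{"jaw":0.1,"travel":[0,0,0],"turn":[0,0,7]},{"jaw":0.1,"travel":[0,0,0],"turn":[0,0,7]},{"jaw":0.1,"travel":[0,0,0],"turn":[0,0,7]}]}}

```text
t: 11.73
tcp_pos: [0.4917, 0.1113, 0.2645]
tool_rot: [-0.0, 0.222, 0.975, -0.0]
ft_force: [-0.1, 0.4, -0.1]
opening: 0.082
grasp_force: 0.0
```

Call:
{"method": "step_arm", "body": {"steps": [{"jaw":0.1,"travel":[0,0,0],"turn":[0,0,7]},{"jaw":0.1,"travel":[0,0,0],"turn":[0,0,7]},{"jaw":0.1,"travel":[0,0,0],"turn":[0,0,7]},{"jaw":0.1,"travel":[0,0,0],"turn":[0,0,7]},{"jaw":0.1,"travel":[0,0,0],"turn":[0,0,7]}]}}

```text
t: 12.15
tcp_pos: [0.4917, 0.1114, 0.2645]
tool_rot: [-0.0, 0.505, 0.863, -0.0]
ft_force: [-0.4, -0.6, 0.1]
opening: 0.0821
grasp_force: 0.0
```

Call:
{"method": "step_arm", "body": {"steps": [{"jaw":0.1,"travel":[0,0,0],"turn":[0,0,7]},{"jaw":0.1,"travel":[0,0,0],"turn":[0,0,7]},{"jaw":0.1,"travel":[0,0,0],"turn":[0,0,7]},{"jaw":0.1,"travel":[0,0,0],"turn":[0,0,0]},{"jaw":0.1,"travel":[0,0,0],"turn":[0,0,0]}]}}

```text
t: 12.57
tcp_pos: [0.4918, 0.1113, 0.2646]
tool_rot: [-0.0, 0.65, 0.76, -0.0]
ft_force: [-0.5, 0.3, 0.3]
opening: 0.0817
grasp_force: 0.0
```

Run:
```python
from h import *
go(.539,-.347,.27,8.7)
```

```text
t 12.57 tcp [0.4918 0.1113 0.2646] yaw 8.89 tilt z [-5.e-04  1.e-04 -1.e+00] q6 2.6 F [-0.5  0.3  0.3] open 0.0817 grip 0.0
 turn_z 0.19 shift now [-0.4601 -0.0242 -0.0055] shift after turn [-0.4602 -0.0227 -0.0055]
```

Call:
{"method": "step_arm", "body": {"steps": [{"jaw":0.1,"travel":[-0.015,-0.0016,0],"turn":[0,0,0]},{"jaw":0.1,"travel":[-0.03,-0.0016,0],"turn":[0,0,0]},{"jaw":0.1,"travel":[-0.035,-0.0016,0],"turn":[0,0,0]},{"jaw":0.1,"travel":[-0.035,-0.0016,0],"turn":[0,0,0]},{"jaw":0.1,"travel":[-0.035,-0.0016,0],"turn":[0,0,0]}]}}

```text
t: 12.98
tcp_pos: [0.5067, -0.0395, 0.2648]
tool_rot: [-0.0, 0.65, 0.76, 0.0]
ft_force: [0.7, 0.4, -0.1]
opening: 0.0822
grasp_force: 0.0
```

Call:
{"method": "step_arm", "body": {"steps": [{"jaw":0.1,"travel":[-0.035,-0.0016,0],"turn":[0,0,0]},{"jaw":0.1,"travel":[-0.035,-0.0016,0],"turn":[0,0,0]},{"jaw":0.1,"travel":[-0.035,-0.0016,0],"turn":[0,0,0]},{"jaw":0.1,"travel":[-0.035,-0.0016,0],"turn":[0,0,0]},{"jaw":0.1,"travel":[-0.035,-0.0016,0],"turn":[0,0,0]}]}}

```text
t: 13.4
tcp_pos: [0.5252, -0.2141, 0.2647]
tool_rot: [-0.0, 0.65, 0.76, 0.0]
ft_force: [0.3, -0.6, -0.9]
opening: 0.0822
grasp_force: 0.0
```

Call:
{"method": "step_arm", "body": {"steps": [{"jaw":0.1,"travel":[-0.035,-0.0016,0],"turn":[0,0,0]},{"jaw":0.1,"travel":[-0.035,-0.0016,0],"turn":[0,0,0]},{"jaw":0.1,"travel":[-0.035,-0.0016,0],"turn":[0,0,0]},{"jaw":0.1,"travel":[-0.02,-0.0016,0],"turn":[0,0,0]},{"jaw":0.1,"travel":[-0.01,-0.0016,0],"turn":[0,0,0]}]}}

```text
t: 13.82
tcp_pos: [0.5377, -0.3499, 0.2638]
tool_rot: [-0.0, 0.651, 0.759, -0.0]
ft_force: [-0.1, 0.8, 0.4]
opening: 0.0821
grasp_force: 0.0
```

Call:
{"method": "step_arm", "body": {"steps": [{"jaw":0.1,"travel":[0,0,0],"turn":[0,0,0]},{"jaw":0.1,"travel":[0,0,0],"turn":[0,0,0]},{"jaw":0.1,"travel":[0,0,0],"turn":[0,0,0]}]}}

```text
t: 14.07
tcp_pos: [0.5379, -0.3456, 0.2649]
tool_rot: [-0.0, 0.651, 0.759, 0.0]
ft_force: [0.3, 1.1, -0.4]
opening: 0.0821
grasp_force: 0.0
```

Run:
```python
from h import *
go(.539,-.347,.22,8.7)
```

```text
t 14.07 tcp [ 0.5379 -0.3456  0.2649] yaw 8.8 tilt z [-2.e-04  1.e-03 -1.e+00] q6 -42.6 F [ 0.3  1.1 -0.4] open 0.0821 grip 0.0
 turn_z 0.1 shift now [-0.0016  0.0009  0.0449] shift after turn [-0.0016  0.0009  0.0449]
```

Call:
{"method": "step_arm", "body": {"steps": [{"jaw":0.1,"travel":[-0.0016,0.001,0.015],"turn":[0,0,0]},{"jaw":0.1,"travel":[0,0,0.02],"turn":[0,0,0]},{"jaw":0.1,"travel":[0,0,0.02],"turn":[0,0,0]},{"jaw":0.1,"travel":[0,0,0.015],"turn":[0,0,0]},{"jaw":0.1,"travel":[0,0,0.007],"turn":[0,0,0]}], "force": 12}}

```text
t: 14.48
tcp_pos: [0.5383, -0.3461, 0.1859]
tool_rot: [-0.002, 0.651, 0.759, -0.0]
ft_force: [-0.4, 0.2, -0.3]
opening: 0.082
grasp_force: 0.0
```

Call:
{"method": "step_arm", "body": {"steps": [{"jaw":0.1,"travel":[0,0,0.003],"turn":[0,0,0]},{"jaw":0.1,"travel":[0,0,0],"turn":[0,0,0]},{"jaw":0.1,"travel":[0,0,0],"turn":[0,0,0]}]}}

```text
t: 14.73
tcp_pos: [0.5397, -0.3483, 0.1859]
tool_rot: [0.001, 0.651, 0.759, 0.0]
ft_force: [0.8, -0.6, 0.4]
opening: 0.0822
grasp_force: 0.0
```

Run:
```python
from h import *
go(.539,-.347,.183,8.7)
```

```text
t 14.73 tcp [ 0.5397 -0.3483  0.1859] yaw 8.74 tilt z [ 1.6e-03 -9.0e-04 -1.0e+00] q6 -42.6 F [ 0.8 -0.6  0.4] open 0.0822 grip 0.0
 turn_z 0.04 shift now [ 0.0014 -0.0005  0.0029] shift after turn [ 0.0014 -0.0005  0.0029]
```

Call:
{"method": "step_arm", "body": {"steps": [{"jaw":0.5,"travel":[0.0013,-0.0005,0.001],"turn":[0,0,0]},{"jaw":0.5,"travel":[0,0,0.001],"turn":[0,0,0]},{"jaw":0.5,"travel":[0,0,0],"turn":[0,0,0]},{"jaw":0.55,"travel":[0,0,0],"turn":[0,0,0]},{"jaw":0.6,"travel":[0,0,0],"turn":[0,0,0]}]}}

```text
t: 15.15
tcp_pos: [0.5385, -0.3474, 0.183]
tool_rot: [0.0, 0.652, 0.759, 0.0]
ft_force: [-0.1, -1.3, 0.6]
opening: 0.0517
grasp_force: 0.0
```

Call:
{"method": "step_arm", "body": {"steps": [{"jaw":0.7,"travel":[0,0,0],"turn":[0,0,0]},{"jaw":1,"travel":[0,0,0],"turn":[0,0,0]},{"jaw":1,"travel":[0,0,0],"turn":[0,0,0]}]}}

```text
t: 15.4
tcp_pos: [0.539, -0.3474, 0.1829]
tool_rot: [0.001, 0.652, 0.759, 0.0]
ft_force: [2.2, 0.1, -0.8]
opening: 0.0408
grasp_force: 12.0
```

Run:
```python
from h import *
go(.539,-.347,.183,8.7); print(st()[0]['wrist_torque'])
```

```text
t 15.4 tcp [ 0.539  -0.3474  0.1829] yaw 8.68 tilt z [ 1.5e-03 -2.0e-04 -1.0e+00] q6 -42.5 F [ 2.2  0.1 -0.8] open 0.0408 grip 12.0
 turn_z -0.02 shift now [ 0.0004  0.     -0.0001] shift after turn [ 0.0004  0.     -0.0001]
[-0.06980233 -0.25609553  0.01712401]
```

Call:
{"method": "step_arm", "body": {"steps": [{"jaw":1,"travel":[0,0,0],"turn":[0,0,0]},{"jaw":1,"travel":[0,0,0.001],"turn":[0,0,0]},{"jaw":1,"travel":[0,0,0.001],"turn":[0,0,0]},{"jaw":1,"travel":[0,0,0.001],"turn":[0,0,0]},{"jaw":1,"travel":[0,0,0],"turn":[0,0,0]}], "force": 40}}

```text
t: 15.82
tcp_pos: [0.5394, -0.3473, 0.1814]
tool_rot: [0.001, 0.651, 0.759, 0.001]
ft_force: [0.5, 1.3, 7.0]
opening: 0.0399
grasp_force: 40.0
```

Call:
{"method": "step_arm", "body": {"steps": [{"jaw":1,"travel":[0,0,0.001],"turn":[0,0,0]},{"jaw":1,"travel":[0,0,0],"turn":[0,0,0]}]}}

```text
t: 15.98
tcp_pos: [0.5395, -0.3473, 0.1807]
tool_rot: [0.002, 0.651, 0.759, 0.001]
ft_force: [0.7, 1.9, 9.3]
opening: 0.0406
grasp_force: 40.0
```

Call:
{"method": "step_arm", "body": {"steps": [{"jaw":1,"travel":[0,0,0.001],"turn":[0,0,0]},{"jaw":1,"travel":[0,0,0],"turn":[0,0,0]}]}}

```text
t: 16.15
tcp_pos: [0.5395, -0.3473, 0.1801]
tool_rot: [0.002, 0.651, 0.759, 0.001]
ft_force: [0.9, 2.1, 9.3]
opening: 0.04
grasp_force: 40.0
```

Call:
{"method": "step_arm", "body": {"steps": [{"jaw":1,"travel":[0,0,0.001],"turn":[0,0,0]},{"jaw":1,"travel":[0,0,0],"turn":[0,0,0]}]}}

```text
t: 16.32
tcp_pos: [0.5396, -0.3473, 0.1794]
tool_rot: [0.002, 0.651, 0.759, 0.001]
ft_force: [1.8, 2.3, 10.6]
opening: 0.04
grasp_force: 40.0
```

Call:
{"method": "step_arm", "body": {"steps": [{"jaw":1,"travel":[0,0,0.001],"turn":[0,0,0]},{"jaw":1,"travel":[0,0,0],"turn":[0,0,0]},{"jaw":1,"travel":[0,0,0],"turn":[0,0,0]}]}}

```text
t: 16.57
tcp_pos: [0.5396, -0.3473, 0.1788]
tool_rot: [0.002, 0.651, 0.759, 0.001]
ft_force: [0.6, 3.0, 11.8]
opening: 0.0402
grasp_force: 40.0
```

Run:
```python
from h import *
go(.539,-.347,.179,8.7); print(st()[0]['wrist_torque'])
shot('side','pics/s6.png')
```

```text
t 16.57 tcp [ 0.5396 -0.3473  0.1788] yaw 8.69 tilt z [ 0.0043 -0.0014 -1.    ] q6 -42.5 F [ 0.6  3.  11.8] open 0.0402 grip 40.0
 turn_z -0.01 shift now [ 0.0004 -0.0005 -0.0002] shift after turn [ 0.0004 -0.0005 -0.0002]
[0.35726346 0.03023926 0.00311151]
```

Call:
{"method": "step_arm", "body": {"steps": [{"jaw":1,"travel":[0,0,0.001],"turn":[0,0,0]},{"jaw":1,"travel":[0,0,0.0005],"turn":[0,0,0]},{"jaw":1,"travel":[0,0,0],"turn":[0,0,0]},{"jaw":1,"travel":[0,0,0],"turn":[0,0,0]}]}}

```text
t: 16.95
tcp_pos: [0.5396, -0.3473, 0.1779]
tool_rot: [0.002, 0.651, 0.759, 0.001]
ft_force: [1.0, 3.4, 14.2]
opening: 0.0401
grasp_force: 40.0
```

Call:
{"method": "step_arm", "body": {"steps": [{"jaw":1,"travel":[0,0,0],"turn":[0,0,-2]},{"jaw":1,"travel":[0,0,0],"turn":[0,0,-3]},{"jaw":1,"travel":[0,0,0],"turn":[0,0,-3]}]}}

```text
t: 17.2
tcp_pos: [0.5396, -0.3476, 0.1779]
tool_rot: [0.003, 0.596, 0.803, 0.0]
ft_force: [-0.1, 1.9, 14.4]
opening: 0.0402
grasp_force: 40.0
```

Run:
```python
from h import *
go(.539,-.347,.179,8.7); print(st()[0]['wrist_torque'])
shot('side','pics/s7.png')
```

```text
t 17.2 tcp [ 0.5396 -0.3476  0.1779] yaw 16.83 tilt z [ 0.0047 -0.0023 -1.    ] q6 -50.7 F [-0.1  1.9 14.4] open 0.0402 grip 40.0
 turn_z 8.13 shift now [ 0.0007 -0.0004 -0.0011] shift after turn [ 0.0007 -0.0005 -0.0011]
[ 0.33691052  0.09429223 -0.06277303]
```

Call:
{"method": "step_arm", "body": {"steps": [{"jaw":1,"travel":[0,0,0],"turn":[0,0,-4]},{"jaw":1,"travel":[0,0,0],"turn":[0,0,-4]},{"jaw":1,"travel":[0,0,0],"turn":[0,0,-4]},{"jaw":1,"travel":[0,0,0],"turn":[0,0,-4]},{"jaw":1,"travel":[0,0,0],"turn":[0,0,-4]}]}}

```text
t: 17.67
tcp_pos: [0.5395, -0.3482, 0.178]
tool_rot: [0.003, 0.447, 0.894, -0.0]
ft_force: [-0.2, 1.2, 13.8]
opening: 0.0402
grasp_force: 40.0
```

Run:
```python
from h import *
go(.539,-.347,.179,8.7); print(st()[0]['wrist_torque'])
a=cv2.imread('pics/s6.png').astype(int); b=cv2.imread('pics/s7.png').astype(int); c=shot('side','pics/s8.png').astype(int)
r=np.s_[272:316,366:410]
print([np.abs(x[r]-a[r]).mean().round(2) for x in(b,c)])
ga=a[r].mean(2).astype(np.float32)
for x in(b,c): print(cv2.phaseCorrelate(ga,x[r].mean(2).astype(np.float32)))
```

```text
t 17.67 tcp [ 0.5395 -0.3482  0.178 ] yaw 36.89 tilt z [ 0.0048 -0.0034 -1.    ] q6 -70.7 F [-0.2  1.2 13.8] open 0.0402 grip 40.0
 turn_z 28.19 shift now [ 0.0013  0.0003 -0.001 ] shift after turn [ 0.0012 -0.0004 -0.001 ]
[ 0.11247273  0.10887806 -0.10719534]
[np.float64(0.65), np.float64(1.45)]
((0.5123503243613285, 0.5751520904414704), 1.0021102107012714)
((0.5946604833459936, 0.6382128107542009), 0.979766587269159)
```

The bottle image is unchanged, so the cap is turning on its own. I continue to about 63°.

Call:
{"method": "step_arm", "body": {"steps": [{"jaw":1,"travel":[0,0,0],"turn":[0,0,-4]},{"jaw":1,"travel":[0,0,0],"turn":[0,0,-4]},{"jaw":1,"travel":[0,0,0],"turn":[0,0,-4]},{"jaw":1,"travel":[0,0,0],"turn":[0,0,-4]},{"jaw":1,"travel":[0,0,0],"turn":[0,0,-4]}]}}

```text
t: 18.13
tcp_pos: [0.5395, -0.3485, 0.178]
tool_rot: [0.003, 0.285, 0.959, -0.001]
ft_force: [-1.2, -0.4, 13.5]
opening: 0.0402
grasp_force: 40.0
```

Call:
{"method": "step_arm", "body": {"steps": [{"jaw":1,"travel":[0,0,0],"turn":[0,0,-4]},{"jaw":1,"travel":[0,0,0],"turn":[0,0,-4]},{"jaw":1,"travel":[0,0,0],"turn":[0,0,-4]},{"jaw":1,"travel":[0,0,0],"turn":[0,0,-3]},{"jaw":1,"travel":[0,0,0],"turn":[0,0,0]}]}}

```text
t: 18.55
tcp_pos: [0.5395, -0.3487, 0.178]
tool_rot: [0.003, 0.158, 0.987, -0.002]
ft_force: [-0.6, 0.2, 13.7]
opening: 0.0402
grasp_force: 40.0
```

Run:
```python
from h import *
go(.539,-.347,.179,8.7); print(st()[0]['wrist_torque'])
a=cv2.imread('pics/s6.png').astype(int); c=shot('side','pics/s9.png').astype(int)
r=np.s_[272:316,366:410]
print(np.abs(c[r]-a[r]).mean().round(2),cv2.phaseCorrelate(a[r].mean(2).astype(np.float32),c[r].mean(2).astype(np.float32)))
```

```text
t 18.55 tcp [ 0.5395 -0.3487  0.178 ] yaw 71.81 tilt z [ 0.0049 -0.0044 -1.    ] q6 -105.7 F [-0.6  0.2 13.7] open 0.0402 grip 40.0
 turn_z 63.11 shift now [ 0.001   0.0014 -0.001 ] shift after turn [ 0.0017 -0.0003 -0.001 ]
[-0.11396131  0.06022092  0.0102117 ]
1.24 ((0.5642571073991398, 0.6539040701032164), 0.9898779770180031)
```

Call:
{"method": "step_arm", "body": {"steps": [{"jaw":1,"travel":[0,0,-0.002],"turn":[0,0,0]},{"jaw":1,"travel":[0,0,-0.002],"turn":[0,0,0]},{"jaw":1,"travel":[0,0,-0.002],"turn":[0,0,0]},{"jaw":1,"travel":[0,0,-0.002],"turn":[0,0,0]},{"jaw":1,"travel":[0,0,-0.001],"turn":[0,0,0]}]}}

```text
t: 19.02
tcp_pos: [0.5387, -0.3479, 0.1842]
tool_rot: [0.001, 0.159, 0.987, -0.001]
ft_force: [0.7, -1.1, 1.9]
opening: 0.0401
grasp_force: 40.0
```

Call:
{"method": "step_arm", "body": {"steps": [{"jaw":1,"travel":[0,0,-0.002],"turn":[0,0,0]},{"jaw":1,"travel":[0,0,-0.002],"turn":[0,0,0]},{"jaw":1,"travel":[0,0,-0.002],"turn":[0,0,0]}]}}

```text
t: 19.27
tcp_pos: [0.5379, -0.3469, 0.1883]
tool_rot: [-0.001, 0.159, 0.987, 0.001]
ft_force: [1.0, -0.3, -1.2]
opening: 0.0403
grasp_force: 40.0
```

Run:
```python
from h import *
go(.5395,-.3485,.266,71.8)
a=cv2.imread('pics/s6.png').astype(int); c=shot('side','pics/s10.png').astype(int)
r=np.s_[272:316,366:410]
print(np.abs(c[r]-a[r]).mean().round(2),cv2.phaseCorrelate(a[r].mean(2).astype(np.float32),c[r].mean(2).astype(np.float32)))
```

```text
t 19.27 tcp [ 0.5379 -0.3469  0.1883] yaw 71.69 tilt z [-0.002   0.0015 -1.    ] q6 -105.5 F [ 1.  -0.3 -1.2] open 0.0403 grip 40.0
 turn_z -0.11 shift now [-0.0018 -0.001  -0.0777] shift after turn [-0.0018 -0.001  -0.0777]
2.06 ((0.5112552561300809, 0.3206839700325901), 0.9768610848320856)
```

Call:
{"method": "step_arm", "body": {"steps": [{"jaw":1,"travel":[-0.0008,-0.0005,-0.003],"turn":[0,0,0]},{"jaw":1,"travel":[0,0,-0.004],"turn":[0,0,0]},{"jaw":1,"travel":[0,0,-0.004],"turn":[0,0,0]},{"jaw":1,"travel":[0,0,-0.004],"turn":[0,0,0]}]}}

```text
t: 19.65
tcp_pos: [0.5389, -0.348, 0.2046]
tool_rot: [-0.0, 0.159, 0.987, 0.0]
ft_force: [-0.9, -0.7, -0.5]
opening: 0.0403
grasp_force: 40.0
```

Run:
```python
from h import *
go(.5387,-.3478,.266,71.8)
a=cv2.imread('pics/s6.png').astype(int); c=shot('side','pics/s11.png').astype(int)
r=np.s_[272:316,366:410]
print(np.abs(c[r]-a[r]).mean().round(2),cv2.phaseCorrelate(a[r].mean(2).astype(np.float32),c[r].mean(2).astype(np.float32)))
```

```text
t 19.65 tcp [ 0.5389 -0.348   0.2046] yaw 71.69 tilt z [-3.e-04  3.e-04 -1.e+00] q6 -105.6 F [-0.9 -0.7 -0.5] open 0.0403 grip 40.0
 turn_z -0.11 shift now [ 0.0003  0.0001 -0.0614] shift after turn [ 0.0003  0.0001 -0.0614]
2.45 ((0.45410246665583287, 0.26653735233712794), 0.9118541566825208)
```

Call:
{"method": "step_arm", "body": {"steps": [{"jaw":1,"travel":[0,0,-0.006],"turn":[0,0,0]},{"jaw":1,"travel":[0,0,-0.008],"turn":[0,0,0]},{"jaw":1,"travel":[0,0,-0.008],"turn":[0,0,0]},{"jaw":1,"travel":[0,0,-0.008],"turn":[0,0,0]},{"jaw":1,"travel":[0,0,-0.008],"turn":[0,0,0]}]}}

```text
t: 20.12
tcp_pos: [0.5392, -0.3481, 0.2435]
tool_rot: [0.0, 0.159, 0.987, -0.0]
ft_force: [0.1, 0.0, -0.3]
opening: 0.0402
grasp_force: 40.0
```

Call:
{"method": "step_arm", "body": {"steps": [{"jaw":1,"travel":[0,0,-0.008],"turn":[0,0,0]},{"jaw":1,"travel":[0,0,-0.008],"turn":[0,0,0]},{"jaw":1,"travel":[0,0,-0.004],"turn":[0,0,0]},{"jaw":1,"travel":[0,0,-0.002],"turn":[0,0,0]},{"jaw":1,"travel":[0,0,0],"turn":[0,0,0]}]}}

```text
t: 20.53
tcp_pos: [0.5392, -0.3481, 0.2648]
tool_rot: [0.0, 0.159, 0.987, -0.0]
ft_force: [0.4, -1.0, -0.3]
opening: 0.0399
grasp_force: 40.0
```

Call:
{"method": "step_arm", "body": {"steps": [{"jaw":1,"travel":[0,0,0],"turn":[0,0,0]},{"jaw":1,"travel":[0,0,0],"turn":[0,0,0]},{"jaw":1,"travel":[0,0,0],"turn":[0,0,0]},{"jaw":1,"travel":[0,0,0],"turn":[0,0,0]}]}}

```text
t: 20.87
tcp_pos: [0.5389, -0.348, 0.2638]
tool_rot: [-0.0, 0.159, 0.987, 0.0]
ft_force: [-0.1, 0.7, -0.0]
opening: 0.0406
grasp_force: 40.0
```

Run:
```python
from h import *
go(.5387,-.3478,.266,71.8)
s=shot('side','pics/s12.png'); t=shot('top','pics/t12.png')
f=lambda im,x,y,w,h,k:cv2.resize(im[y:y+h,x:x+w],None,fx=k,fy=k,interpolation=cv2.INTER_CUBIC)
cv2.imwrite('pics/v12.png',cv2.convertScaleAbs(np.hstack([f(s,330,180,100,140,4),f(t,200,125,100,140,4)]),alpha=1.4))
```

```text
t 20.87 tcp [ 0.5389 -0.348   0.2638] yaw 71.69 tilt z [-6.e-04  5.e-04 -1.e+00] q6 -105.6 F [-0.1  0.7 -0. ] open 0.0406 grip 40.0
 turn_z -0.11 shift now [ 0.0003  0.0001 -0.0022] shift after turn [ 0.0003  0.0001 -0.0022]
```

View pics/v12.png

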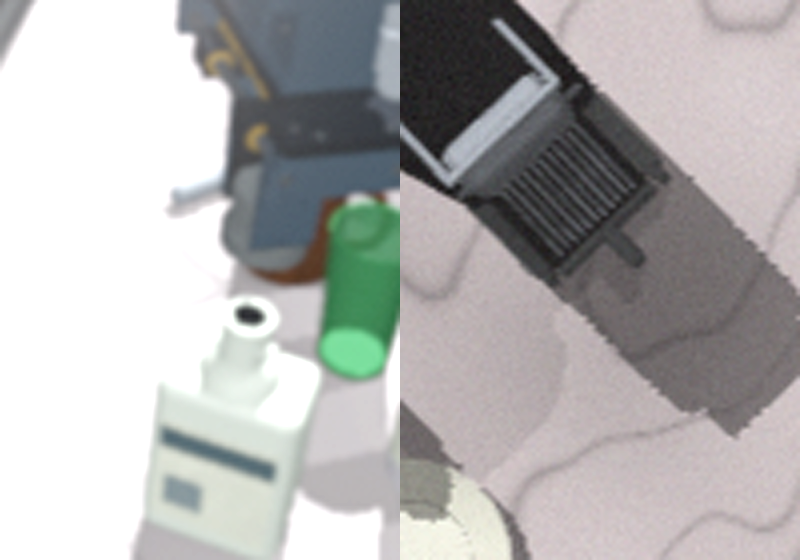

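The left view shows the bottle standing upright with its mouth open at crop (250,315) and the grey cap in the gripper above it. The right view shows the tray still flush in the foot. I make a small final raise, settle, and hand in.

Call:
{"method": "step_arm", "body": {"steps": [{"jaw":1,"travel":[0,0,-0.0015],"turn":[0,0,0]},{"jaw":1,"travel":[0,0,0],"turn":[0,0,0]},{"jaw":1,"travel":[0,0,0],"turn":[0,0,0]},{"jaw":1,"travel":[0,0,0],"turn":[0,0,0]},{"jaw":1,"travel":[0,0,0],"turn":[0,0,0]}]}}

```text
t: 21.38
tcp_pos: [0.539, -0.348, 0.2658]
tool_rot: [0.0, 0.159, 0.987, 0.0]
ft_force: [-1.1, -0.4, -0.2]
opening: 0.04
grasp_force: 40.0
```

```bash
python3 -c "
from station import arm
print(arm.get_state()['tcp_pos']); print(arm.sign_off())"
```

```text
[ 0.53904438 -0.34800184  0.26575436]
the job is handed in; nothing more can be done
None
```

Job handed in at about 21 s: the tray is home and flush with the foot, and the grey cap is unlocked and held level about 6 cm above the open, upright bottle (no score was returned).

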